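# Set the drive gears out by size on the kitting rail

### The arm

A 6-joint arm with a two-finger parallel gripper is mounted at the origin on the work surface. World frame = base frame: x ahead of the robot, y to its left, z up, the work surface at z = 0. Lengths are in m, angles in degrees, forces in N, time in s.
With the tool pointing down it reaches from about 0.4 to 0.825 m from the base axis. Payload 7 kg.
Tool frame: the origin (TCP) lies on the front face of the gripper's body, between the roots of the fingers; the fingertips stand 66 mm ahead of it and the grasp point (between the pads) lies 47 mm ahead of it; z points along the fingers, y is the line along which they close (so a half turn about z gives the same grasp; the last joint's range is limited). The gripper opens to 88 mm and grips with 3 to 60 N. Pads are 19 mm wide; open, the fingers measure 130 mm over their backs; the gripper's body (78 mm by 193 mm) begins 47 mm behind the grasp point.
Start: joints at [86.637, 20.546, 0.682, 0, -70.136, -16.507], TCP at [0.229, 0.635, 0.292] pointing down, gripper open.
Joint ranges: [-176.03, 176.03], [-82.01, 121.73], [-58.28, 71.71], [-173.87, 95.51], [-174.79, -0.11], [-173.66, 173.66]. Speed limits (degrees/s): [136.94, 136.94, 172.46, 180, 180, 180].

### API

Orientations are given as [roll, pitch, yaw] about the fixed x, y, z axes, in that order (R = Rz(yaw) Ry(pitch) Rx(roll)).
In Python, from plant import ctrl gives the robot as it stands.
- The arm moves only by the tool send_rows, never from a script. Its argument "deltas" is a list of rows, each a list of 2 entries, a list of its own where there are three numbers: the shift along the tool's x, y, z each as a share of 800 mm, from -1 to 1, then the turn about the tool's z as a share of 90 degrees, from -1 to 1. A call has exactly 5 rows; each row is the pose to reach, as a shift and turn from the pose commanded when the call began, along the tool's axes at that moment; what a row does not reach only later rows make up. A row lasts 1/12 s, in which the tool goes at most 41.7 mm and 7.16 degrees, less where a joint would pass 70% of its speed; a pose out of reach is approached as far as the arm can. A call with a number of a shift or a turn outside -1 to 1 is refused whole. A call with a gripper value outside its range is refused whole. "gripper" is the opening, from 0 (shut) to 1 (fully open), set as the call begins (left out, the last holds). The fingers move at their own pace and stop on an object; the grip force is fixed at half the most. Time passes only in rows, so rows that repeat a pose let the fingers close, or fill a call up. It gives the time, the measured TCP pose, the force, the opening and the grip force at its end, in the units of the state.
- ctrl.get_obs(): the state, without advancing time (a new reading comes with each control period).
- ctrl.snapshot(name): name is "scene" or "top" or "wrist"; returns a dict with "color" (400x640x3 uint8, red, green, blue), "vertical_fov" (degrees; the focal length in pixels is half the picture's height over the tangent of half this angle, whatever the lens; pixels are square), "cx", "cy" (the principal point, pixels), "k1" (the pictures are not rectified: a ray, as slopes to the right and down, at radius r is drawn at 1 + k1 r^2 times it, then the intrinsics apply), "rvec" (rotation vector, rad) and "tvec" (3), from world to camera coordinates, as OpenCV has them. Camera axes: x right, y down, z forward; pixel columns grow to the right and rows downward; lengths in m; the calibration is good to about 2 mm. A picture is of the moment at which its call begins. There is no depth.
- ctrl.close_job(): hands the job in; it is judged then, once.
Trained networks look in a picture, given as the dict that the camera call returned (one of the last four; its "shot" number tells which), for a name from the list of things; names that differ only in an ending like _2 or _b are one class to them, and where a whole thing is asked for, a point or a joint stands for the part that bears it (a point fixed in the world has none). Each returns a list of dicts, best first, with "conf" (0 to 1); they miss things now and then, are a little off and sometimes report something else, mostly with a low value. They report only what shows in the picture. A call takes as long as a camera call. They do not tell look-alikes from the thing itself.
- ctrl.boxes_of(picture, thing): "xy" ([column, row] as shares, 0 to 1, of the picture: columns of its width, rows of its height, amid what is visible of it).
- ctrl.cut_out(picture, thing): "pixels" (400x640 bool, what is visible of it) and "xy" ([column, row] as shares, 0 to 1, of the picture: columns of its width, rows of its height, amid what is visible of it).
The state is a dict: "clock": time; "joint_pos": joint angles; "qvel": joint speeds; "tau": joint torques, N m; "tool_pos": TCP position; "orientation": TCP orientation; "force": force on the tool from outside, world axes, zero at the start; "moment": the same for the moment, N m; "opening": finger opening in m; "gripper_force": force on a finger pad.
Only numpy, scipy, OpenCV 4.12 (cv2) and the standard library are available. Lean on these libraries where they do the work, as an engineer would, in place of code of your own. Each camera call takes 0.05 s, during which the arm holds its last target. There are 200 camera calls.

### The job

Before the gearbox goes together, set the four gears out by size along the black rail: one gear centred on each white mark, lying flat with its hub up, the smallest on the mark next to the red end block and each next one larger, so that the largest stands at the other end. Let go of them all and leave them at rest.

Things in the scene. Friction and masses are not known exactly. Their poses are not given: they have to be found in the camera images.
- gear_brass: brass-coloured toothed gear, the smallest of the four, loose, lying flat with its hub up: disc 36 mm across the teeth and 12 mm thick, on it a round hub 24 mm across that rises from 12 to 36 mm above the underside (the place to grip, from above, any yaw). Origin: centre of its underside; z up along the hub
- gear_steel: bright steel-coloured toothed gear, the second smallest of the four, loose, lying flat with its hub up: disc 48 mm across the teeth and 12 mm thick, on it a round hub 24 mm across that rises from 12 to 36 mm above the underside (the place to grip, from above, any yaw). Origin: centre of its underside; z up along the hub
- gear_orange: orange plastic toothed gear, the second largest of the four, loose, lying flat with its hub up: disc 60 mm across the teeth and 12 mm thick, on it a round hub 24 mm across that rises from 12 to 36 mm above the underside (the place to grip, from above, any yaw). Origin: centre of its underside; z up along the hub
- gear_blue: blue plastic toothed gear, the largest of the four, loose, lying flat with its hub up: disc 72 mm across the teeth and 12 mm thick, on it a round hub 24 mm across that rises from 12 to 36 mm above the underside (the place to grip, from above, any yaw). Origin: centre of its underside; z up along the hub
- mark_a: one of four alike flat white round marks, 30 mm across, at one end of the row (order along the row: a, b, c, d, 80 mm apart), printed on the black rail, a fixed flat bar 400 x 84 x 10 mm. Origin: centre of the mark, on the rail's top face, 10 mm above the table; its y axis runs along the row from d towards a, x across it
- mark_b: one of four alike flat white round marks, 30 mm across, second along the row, beside mark_a (order along the row: a, b, c, d, 80 mm apart), printed on the black rail, a fixed flat bar 400 x 84 x 10 mm. Origin: centre of the mark, on the rail's top face, 10 mm above the table; its y axis runs along the row from d towards a, x across it
- mark_c: one of four alike flat white round marks, 30 mm across, third along the row, beside mark_d (order along the row: a, b, c, d, 80 mm apart), printed on the black rail, a fixed flat bar 400 x 84 x 10 mm. Origin: centre of the mark, on the rail's top face, 10 mm above the table; its y axis runs along the row from d towards a, x across it
- mark_d: one of four alike flat white round marks, 30 mm across, at the other end of the row (order along the row: a, b, c, d, 80 mm apart), printed on the black rail, a fixed flat bar 400 x 84 x 10 mm. Origin: centre of the mark, on the rail's top face, 10 mm above the table; its y axis runs along the row from d towards a, x across it
- end_red: fixed red block that stands on one end of the rail, 60 mm across the rail, 20 mm along it, 22 mm high. It is beside mark_a or beside mark_d, 65 mm from that mark's centre, with a like grey block at the other end. Origin: centre of its underside, on the rail's top face
Not all that is in view belongs to the job. Leave any purple look-alike of the gear_steel alone.

How it is judged:
By the outcome, as a careful person would: the job done as asked, in the order asked, and still so for the second after the job is handed in, with the robot touching nothing.
It also fails if it takes over 83 s, if anything falls off the work surface, if the arm or the gripper's body presses on something with over 40 N, if the wrist force passes 120 N, or if a joint passes its speed limit or range.

## Working session

There is one attempt and no reset: what is moved stays moved. The work goes in short steps, Python scripts to look and compute and a tool call to move; the robot and the scene stay as the last step left them, time stands still between calls to the robot, and variables do not carry over. Pictures are saved under pics/ and viewed, at most 14 in all, crops included, and the job is handed in when it is done.

Besides the shell and the picture viewer there is one more tool, called after ">>>" as name([rows], argument=value, ...), one row to a line, values as JSON. send_rows: Moves the arm, as the interface text tells. Shift numbers are shares of 800 mm and turn numbers shares of 90 degrees, none past 1 either way. Its arguments: {"type":"object","properties":{"deltas":{"type":"array","items":{"type":"array"}},"gripper":{"type":"number"}},"required":["deltas"]}

```bash
mkdir -p pics; cat > h.py <<'E'
import numpy as np, cv2
from plant import ctrl
from scipy.spatial.transform import Rotation as R
def K(p):
    f=200/np.tan(np.radians(p["vertical_fov"])/2)
    return np.array([[f,0,p["cx"]],[0,f,p["cy"]],[0,0,1]])
def unproj(p,uv,z):
    # uv pixels -> world at height z
    k=np.array([p["k1"],0,0,0],float)
    n=cv2.undistortPoints(np.array(uv,float).reshape(-1,1,2),K(p),k).reshape(-1,2)
    Rm=cv2.Rodrigues(np.array(p["rvec"],float))[0]; c=-Rm.T@np.array(p["tvec"],float).ravel()
    d=np.c_[n,np.ones(len(n))]@Rm
    return c+d*((z-c[2])/d[:,2])[:,None]
def save(p,name): cv2.imwrite(f"pics/{name}.png",p["color"][:,:,::-1])
E
python3 - <<'E'
from h import *
print(ctrl.get_obs())
for n in ("top","scene"):
    p=ctrl.snapshot(n); save(p,n+"0"); print(n,p["vertical_fov"],p["k1"],p["shot"])
    for t,z in [("gear_brass",.036),("gear_steel",.036),("gear_orange",.036),("gear_blue",.036),("mark_a",.01),("end_red",.032)]:
        for d in ctrl.boxes_of(p,t):
            uv=np.array(d["xy"])*[640,400]; print(t,round(d["conf"],2),uv.round(),unproj(p,uv,z)[0].round(3))
E
```

```text
{'clock': 0.0, 'joint_pos': array([ 8.66355044e+01,  2.05907806e+01,  6.33831993e-01, -2.01596765e-02,
       -7.01377207e+01, -1.65060672e+01]), 'qvel': array([-0.01138276,  0.00572345, -0.00277586, -0.01199779,  0.06809067,
       -0.01701032]), 'tau': array([ 4.28449739e-04, -5.82712626e+01,  2.93059981e+01,  6.99729100e+00,
        7.09085565e-03, -1.57884360e-04]), 'tool_pos': array([0.22932536, 0.63443349, 0.29123032]), 'orientation': array([ 1.79903847e+02, -8.72928487e-03, -1.98774206e+01]), 'force': array([ 0.41477587, -0.30527039, -0.40405944]), 'moment': array([0.03110152, 0.04116078, 0.05019125]), 'gripper_force': 0.0, 'opening': 0.08767015791713412}
top 55.92184696398375 -0.013499246532512079 1
gear_brass 0.76 [236. 194.] [0.623 0.167 0.036]
gear_steel 0.79 [391. 183.] [ 0.641 -0.191  0.036]
gear_steel 0.77 [374. 152.] [ 0.718 -0.155  0.036]
gear_orange 0.87 [186. 211.] [0.585 0.283 0.036]
gear_blue 0.57 [334. 182.] [ 0.646 -0.059  0.036]
gear_blue 0.53 [388. 185.] [ 0.637 -0.183  0.036]
mark_a 0.48 [266. 257.] [0.478 0.102 0.01 ]
mark_a 0.47 [367. 270.] [ 0.445 -0.13   0.01 ]
mark_a 0.42 [299. 260.] [0.469 0.026 0.01 ]
end_red 0.53 [398. 275.] [ 0.433 -0.197  0.032]
scene 55.96788281905155 0.027534178613615252 2
gear_brass 0.48 [392. 246.] [0.644 0.179 0.036]
gear_steel 0.83 [256. 225.] [ 0.745 -0.149  0.036]
gear_steel 0.71 [264. 196.] [ 0.66  -0.179  0.036]
gear_steel 0.52 [321. 154.] [ 0.46  -0.113  0.036]
gear_orange 0.87 [439. 254.] [0.612 0.286 0.036]
gear_blue 0.76 [303. 213.] [ 0.659 -0.059  0.036]
mark_a 0.61 [321. 152.] [ 0.437 -0.128  0.01 ]
mark_a 0.45 [363. 179.] [0.47  0.023 0.01 ]
mark_a 0.39 [342. 166.] [ 0.453 -0.048  0.01 ]
end_red 0.63 [304. 142.] [ 0.441 -0.181  0.032]
```

```bash
python3 -c "
import cv2
a=cv2.imread('pics/top0.png')[120:310,150:430]
cv2.imwrite('pics/top0c.png',cv2.resize(a,None,fx=2.8,fy=2.8,interpolation=cv2.INTER_CUBIC))"
```

```text
(no output)
```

View pics/top0c.png

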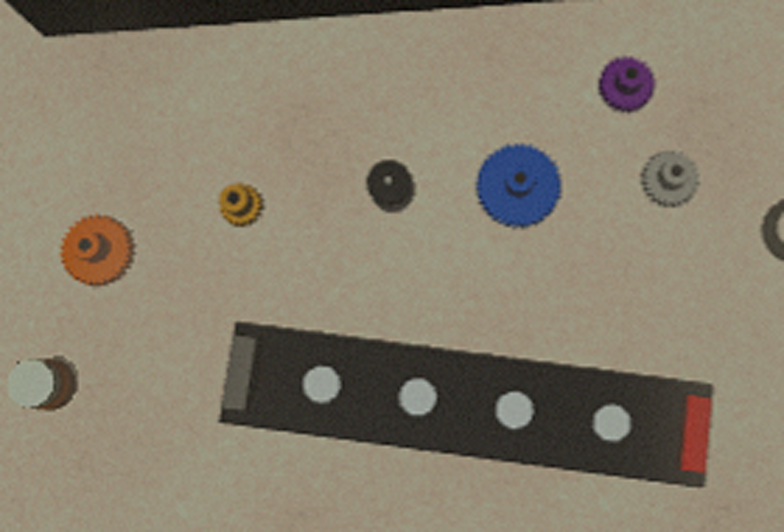

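The crop shows, in full-image pixels:
- brass at (236,193), orange at (185,209), blue at (335,186)
- two steel candidates: (390,184) is grey with steel-coloured teeth, and (374,150) is purple. The grey one is the real gear_steel, the purple one is the look-alike to leave alone.
- marks at (265,257), (299,262), (334,266) and (368,271). The red block at (398,275) is next to the last one.

So the order starting from the red end is brass, steel, orange, blue.

```bash
cat >> h.py <<'E'
def plan(x,y,z,yaw=None,n=None):
    "print calls (shares, tool axes) from the measured pose to the target"
    o=ctrl.get_obs(); p=o["tool_pos"].copy(); a=o["orientation"][2]; t=np.array([x,y,z]); yaw=a if yaw is None else yaw
    n=n or int(max(np.ceil(np.linalg.norm(t-p)/.195),np.ceil(abs(yaw-a)/34),1)); st=(t-p)/n; da=(yaw-a)/n
    print("at",p.round(4),round(a,2))
    for i in range(n):
        Rm=R.from_euler("xyz",[180,0,a+i*da],degrees=True)
        print("  ",(Rm.inv().apply(st)/.8).round(4).tolist(),round(-da/90,4))
E
python3 - <<'E'
from h import *
p=ctrl.snapshot("top"); img=p["color"]
for t,uv in dict(brass=(236,193),orange=(185,209),blue=(335,186),steel=(390,184)).items(): print(t,unproj(p,uv,.013).round(3))
g=img.min(2); m=np.zeros_like(g); m[240:290,255:380]=(g[240:290,255:380]>110)*255
# white marks: those enclosed in the dark rail
n,l,s,c=cv2.connectedComponentsWithStats(m)
mk=np.array([c[i] for i in range(1,n) if 60<s[i][4]<250]); W=unproj(p,mk,.01); print(mk.round(1).tolist(),W.round(4).tolist())
b=unproj(p,(236,193),.013)[0]
d=W[W[:,1].argmax()]-W[W[:,1].argmin()]; print(np.linalg.norm(d),np.degrees(np.arctan2(d[1],d[0])))
plan(b[0],b[1],.20,-98)
q=ctrl.snapshot("wrist"); print(q["rvec"],q["tvec"],q["vertical_fov"],q["k1"])
Rm=cv2.Rodrigues(np.array(q["rvec"]))[0]; c=-Rm.T@np.array(q["tvec"]).ravel()
o=ctrl.get_obs(); T=R.from_euler("xyz",o["orientation"],degrees=True); print("cam in tool",T.inv().apply(c-o["tool_pos"]),T.inv().apply(Rm[2]))
E
```

```text
brass [[0.63  0.173 0.013]]
orange [[0.594 0.294 0.013]]
blue [[ 0.643 -0.062  0.013]]
steel [[ 0.645 -0.192  0.013]]
[[264.4, 256.8], [298.8, 261.2], [333.3, 265.9], [368.0, 270.5]] [[0.4789, 0.1056, 0.01], [0.4673, 0.0261, 0.01], [0.4553, -0.0532, 0.01], [0.4436, -0.1323, 0.01]]
0.24046050605249258 81.55861322983525
at [0.2294 0.6348 0.2922] -19.87
   [0.1668, 0.093, 0.0288] 0.217
   [0.1883, 0.0319, 0.0288] 0.217
   [0.1881, -0.0329, 0.0288] 0.217
   [0.1663, -0.0939, 0.0288] 0.217
[-1.70060558  2.42855637  0.33466323] [ 0.67401256 -0.03579021  0.39011507] 67.74404218795901 -0.03739120612984637
cam in tool [ 0.07269104  0.00072992 -0.09233677] [-2.71127016e-01  4.65263511e-04  9.62543466e-01]
```

>>> send_rows([
  [[0.1668, 0.093, 0], 0.217],
  [[0.1668, 0.093, 0], 0.217],
  [[0.1668, 0.093, 0], 0.217],
  [[0.1668, 0.093, 0], 0.217],
  [[0.1668, 0.093, 0], 0.217],
], gripper=0.6)

```text
clock: 1.22
tool_pos: [0.3322, 0.5158, 0.2929]
orientation: [-180.0, -0.0, -39.6]
force: [-0.8, -0.1, 0.1]
opening: 0.06
gripper_force: 0.0
```

>>> send_rows([
  [[0.1883, 0.0319, 0], 0.217],
  [[0.1883, 0.0319, 0], 0.217],
  [[0.1883, 0.0319, 0], 0.217],
  [[0.1883, 0.0319, 0], 0.217],
  [[0.1883, 0.0319, 0], 0.217],
])

```text
clock: 1.63
tool_pos: [0.4322, 0.4008, 0.2925]
orientation: [-180.0, -0.0, -59.1]
force: [-0.9, -0.2, 0.1]
opening: 0.0531
gripper_force: 0.0
```

>>> send_rows([
  [[0.1881, -0.0329, 0.03], 0.217],
  [[0.1881, -0.0329, 0.03], 0.217],
  [[0.1881, -0.0329, 0.03], 0.217],
  [[0.1881, -0.0329, 0.03], 0.217],
  [[0.1881, -0.0329, 0.03], 0.217],
])

```text
clock: 2.05
tool_pos: [0.5321, 0.2853, 0.2669]
orientation: [179.9, -0.1, -78.7]
force: [-0.4, 0.8, -0.3]
opening: 0.0521
gripper_force: 0.0
```

>>> send_rows([
  [[0.1663, -0.0939, 0.085], 0.217],
  [[0.1663, -0.0939, 0.085], 0.217],
  [[0.1663, -0.0939, 0.085], 0.217],
  [[0.1663, -0.0939, 0.085], 0.217],
  [[0.1663, -0.0939, 0.085], 0.217],
])

```text
clock: 2.47
tool_pos: [0.6317, 0.1691, 0.1958]
orientation: [179.8, -0.2, -98.2]
force: [0.2, 1.1, -0.3]
opening: 0.0525
gripper_force: 0.0
```

```bash
python3 - <<'E'
from h import *
o=ctrl.get_obs(); print(o["clock"],o["tool_pos"],o["orientation"],o["qvel"].round(1))
p=ctrl.snapshot("wrist"); save(p,"w1")
for d in ctrl.cut_out(p,"gear_brass"):
    uv=np.array(d["xy"])*[640,400]; print(d["conf"],uv,d["pixels"].sum(),unproj(p,uv,.02).round(4))
E
```

```text
2.4667 [0.63170444 0.16907002 0.19584693] [179.75558622  -0.20276476 -98.21697422] [ 3.3 -2.3 -0.2 -0.7 -2.  -3.7]
0.57 [318.4 204.4] 1064 [[0.632  0.1757 0.02  ]]
```

View pics/w1.png

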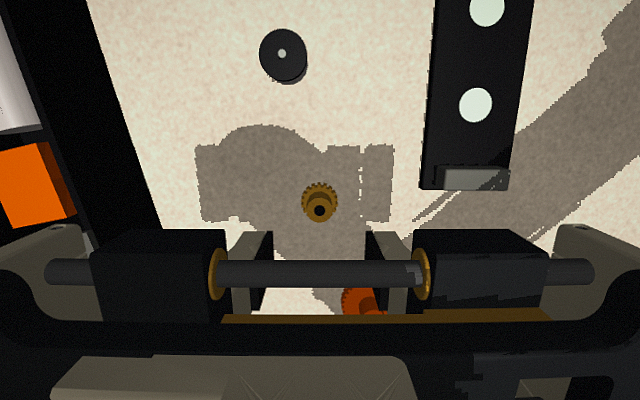

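The wrist view shows the brass gear at (319,203) with its hub bore at (319,210). It is clear of everything else. The grey end of the rail is at the right, around (470,178).

```bash
cat >> h.py <<'E'
RAD=dict(gear_brass=.018,gear_steel=.024,gear_orange=.030,gear_blue=.036)
def render(p,x,y,r,z0=0.):
    m=np.zeros((400,640),np.uint8); a=np.linspace(0,2*np.pi,60)
    for rr,lo,hi in ((r-.001,0,.012),(.012,.012,.036)):
        P=np.vstack([np.c_[x+rr*np.cos(a),y+rr*np.sin(a),np.full(60,z0+h)] for h in (lo,hi)])
        q=cv2.projectPoints(P,np.array(p["rvec"],float),np.array(p["tvec"],float),K(p),np.array([p["k1"],0,0,0],float))[0]
        cv2.fillConvexPoly(m,cv2.convexHull((q*16).round().astype(np.int32)),1,shift=4)
    return m>0
def cen(m): v,u=np.nonzero(m); return np.array([u.mean(),v.mean()])
def gears(p,name,z0=0.):
    "world xy by matching the centroid of the mask with that of the rendered model; (conf, xy, IoU)"
    out=[]
    for d in ctrl.cut_out(p,name):
        m=np.asarray(d["pixels"]); uv=cen(m); w=unproj(p,uv,z0+.015)[0][:2]
        for _ in range(6): 
            rm=render(p,*w,RAD[name],z0)
            if not rm.any(): break
            w=w+(unproj(p,uv,z0+.015)-unproj(p,cen(rm),z0+.015))[0][:2]
        rm=render(p,*w,RAD[name],z0); out.append((d["conf"],w,(rm&m).sum()/(rm|m).sum(),uv.round()))
        print(name,round(d["conf"],2),w.round(4),"IoU",round(out[-1][2],2),uv.round(),p["color"][m].mean(0).round())
    return out
E
python3 - <<'E'
from h import *
p=ctrl.snapshot("wrist"); b=gears(p,"gear_brass")[0][1]
p=ctrl.snapshot("top")
for n in RAD: gears(p,n)
plan(*b,.13,-98.44); plan(*b,.082,-98.44)
E
```

```text
gear_brass 0.75 [0.6316 0.1755] IoU 0.93 [318. 197.] [94. 67. 19.]
gear_brass 0.7 [0.632  0.1709] IoU 0.65 [237. 193.] [87. 67. 33.]
gear_steel 0.85 [ 0.7328 -0.1594] IoU 0.9 [374. 150.] [ 97.  60. 103.]
gear_steel 0.66 [ 0.6484 -0.192 ] IoU 0.86 [389. 183.] [132. 128. 114.]
gear_orange 0.51 [0.4798 0.1052] IoU 0.21 [265. 256.] [178. 185. 176.]
gear_orange 0.47 [0.5975 0.3124] IoU 0.28 [178. 208.] [113.  64.  37.]
gear_blue 0.67 [ 0.6447 -0.0625] IoU 0.94 [335. 186.] [ 59.  85. 142.]
at [0.63   0.1747 0.2011] -97.89
   [-0.0013, -0.0019, 0.0888] 0.0061
at [0.63   0.1747 0.2011] -97.89
   [-0.0013, -0.0019, 0.1488] 0.0061
```

>>> send_rows([
  [[-0.0013, -0.0019, 0.03], 0.006],
  [[-0.0013, -0.0019, 0.07], 0.006],
  [[-0.0013, -0.0019, 0.11], 0.006],
  [[-0.0013, -0.0019, 0.135], 0.006],
  [[-0.0013, -0.0019, 0.1488], 0.006],
])

```text
clock: 3.33
tool_pos: [0.6304, 0.1743, 0.0785]
orientation: [179.8, -0.1, -98.5]
force: [-0.7, -0.2, 0.1]
opening: 0.0528
gripper_force: 0.0
```

>>> send_rows([
  [[0, 0, 0], 0],
  [[0, 0, 0], 0],
  [[0, 0, 0], 0],
  [[0, 0, 0], 0],
  [[0, 0, 0], 0],
])

```text
clock: 3.75
tool_pos: [0.6326, 0.1748, 0.0828]
orientation: [-179.9, 0.1, -98.5]
force: [0.2, -0.5, -0.7]
opening: 0.0529
gripper_force: 0.0
```

>>> send_rows([
  [[0, 0, 0], 0],
  [[0, 0, 0], 0],
  [[0, 0, 0], 0],
  [[0, 0, 0], 0],
  [[0, 0, 0], 0],
], gripper=0)

```text
clock: 4.17
tool_pos: [0.6319, 0.1743, 0.0812]
orientation: [180.0, -0.0, -98.5]
force: [1.3, -0.4, -0.6]
opening: 0.0249
gripper_force: 0.0
```

>>> send_rows([
  [[0, 0, 0], 0],
  [[0, 0, -0.01], 0],
  [[0, 0, -0.04], 0],
  [[0, 0, -0.08], 0],
  [[0, 0, -0.12], 0],
])

```text
clock: 4.58
tool_pos: [0.6312, 0.1739, 0.1775]
orientation: [179.9, -0.1, -98.5]
force: [0.8, -0.1, -2.8]
opening: 0.023
gripper_force: 30.0
```

```bash
cat >> h.py <<'E'
import json,os
def cmd(new=()):
    "commanded pose, dead-reckoned from the calls made; new: final rows of calls since"
    L=json.load(open("log.json")) if os.path.exists("log.json") else []
    L+=[list(n) for n in new]; json.dump(L,open("log.json","w"))
    p=np.array([.229,.635,.292]); a=-19.87
    for x,y,z,t in L:
        p=p+R.from_euler("xyz",[180,0,a],degrees=True).apply([x,y,z])*.8; a-=t*90
    return p,a
E
python3 - <<'E'
from h import *
c=cmd([(.1668,.093,0,.217),(.1883,.0319,0,.217),(.1881,-.0329,.03,.217),(.1663,-.0939,.085,.217),(-.0013,-.0019,.1488,.006),(0,0,-.12,0)])
o=ctrl.get_obs(); print(c,o["tool_pos"],o["orientation"],o["opening"],o["gripper_force"])
plan(.4436,-.1323,.178,-98.44)
E
```

```text
(array([0.63148519, 0.1745263 , 0.17696   ]), -98.53000000000002) [0.6311806  0.17388565 0.17746459] [ 1.79871422e+02 -9.97566405e-02 -9.85385069e+01] 0.023041193378677025 29.99976933002472
at [0.6312 0.1739 0.1775] -98.54
   [0.2067, 0.0875, -0.0003] -0.0005
   [0.2066, 0.0877, -0.0003] -0.0005
```

>>> send_rows([
  [[0.04, 0.0175, 0], 0],
  [[0.085, 0.036, 0], 0],
  [[0.13, 0.055, 0], 0],
  [[0.17, 0.072, 0], 0],
  [[0.207, 0.0875, 0], 0],
])

```text
clock: 5.0
tool_pos: [0.5364, 0.0193, 0.1774]
orientation: [180.0, 0.0, -98.5]
force: [1.0, 0.2, -2.7]
opening: 0.0234
gripper_force: 30.0
```

>>> send_rows([
  [[0.05, 0.021, 0], 0],
  [[0.1, 0.042, 0], 0],
  [[0.15, 0.063, 0], 0],
  [[0.19, 0.081, 0], 0],
  [[0.207, 0.0875, 0], 0],
])

```text
clock: 5.42
tool_pos: [0.4404, -0.1351, 0.1772]
orientation: [179.9, -0.0, -98.7]
force: [-0.5, -0.4, -2.9]
opening: 0.0236
gripper_force: 30.0
```

>>> send_rows([
  [[0, 0, 0], 0],
  [[0, 0, 0], 0],
  [[0, 0, 0], 0],
  [[0, 0, 0], 0],
  [[0, 0, 0], 0],
])

```text
clock: 5.83
tool_pos: [0.4449, -0.1318, 0.1771]
orientation: [180.0, -0.0, -98.5]
force: [0.1, -0.0, -2.8]
opening: 0.023
gripper_force: 30.0
```

```bash
sed -i 's/^    o=ctrl.get_obs(); p=o\["tool_pos"\].*$/    p,a=cmd(); t=np.array([x,y,z]); yaw=a if yaw is None else yaw/' h.py
cat >> h.py <<'E'
def marks(p,z=.01,thr=110):
    "white discs in a dark surround -> world xy"
    g=cv2.cvtColor(p["color"],cv2.COLOR_RGB2GRAY); out=[]
    cs,h=cv2.findContours((p["color"].min(2)>thr).astype(np.uint8),cv2.RETR_LIST,cv2.CHAIN_APPROX_NONE)
    for c in cs:
        if len(c)<25: continue
        w=unproj(p,c.reshape(-1,2),z)[:,:2]; (cx,cy),r=cv2.minEnclosingCircle((w*1000).astype(np.float32)); A=cv2.contourArea((w*1000).astype(np.float32))
        if 12<r<18 and A>.8*np.pi*r*r: out.append(w.mean(0)); print("mark",w.mean(0).round(4),"r",round(r,1),"A",round(A),c.reshape(-1,2).mean(0).round())
    return out
E
python3 - <<'E'
from h import *
print(cmd([(.207,.0875,0,0)]*2)); o=ctrl.get_obs(); print(o["clock"],o["tool_pos"],o["gripper_force"])
p=ctrl.snapshot("wrist"); save(p,"w2"); marks(p); gears(p,"gear_brass",.096)
p=ctrl.snapshot("top"); marks(p)
E
```

```text
(array([ 0.44390784, -0.13224426,  0.17696   ]), -98.53000000000002)
5.8333 [ 0.44485578 -0.1317807   0.17709904] 29.99972641468048
gear_brass 0.81 [ 0.4439 -0.1377] IoU 0.54 [318. 238.] [73. 51. 13.]
```

View pics/w2.png

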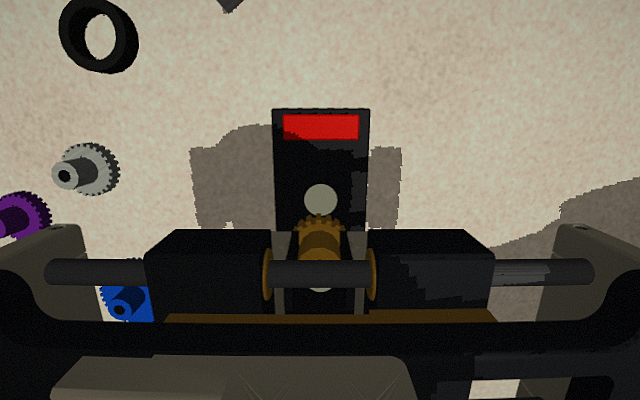

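The carried brass gear is at (318,238). The mark beside the red block (320,124) shows at about (320,199), with its lower rim covered by the gear.

```bash
python3 - <<'E'
from h import *
p=ctrl.snapshot("wrist"); c=p["color"][150:250,285:355].astype(int)
m=(c.min(2)>75); v,u=np.nonzero(m); u+=285; v+=150
ok=(v<222); u,v=u[ok],v[ok]
print(u.min(),u.max(),v.min(),v.max(),len(u))
# rim points of upper half
pts=[(a,v[u==a].min()) for a in range(u.min(),u.max()+1) if (u==a).any()]
w=unproj(p,[(a,b) for a,b in pts],.01)[:,:2]
from scipy.optimize import least_squares
s=least_squares(lambda x:np.hypot(*(w-x).T)-.015,w.mean(0)-[0,0.0],loss="soft_l1",f_scale=.001); print("mark",s.x,s.cost)
r=p["color"].astype(int); m=(r[...,0]>120)&(r[...,1]<60); print("red",unproj(p,cen(m),.032))
p=ctrl.snapshot("top"); r=p["color"].astype(int); m=(r[...,0]>110)&(r[...,1]<70)&(r[...,2]<70);print("red top",unproj(p,cen(m),.032))
E
```

```text
304 336 184 215 795
mark [ 0.44354285 -0.13088769] 1.21985870590805e-06
red [[ 0.43194988 -0.19615254  0.032     ]]
red top [[ 0.74788854 -0.44958234  0.032     ]]
```

>>> send_rows([
  [[0, 0.0005, 0.03], 0],
  [[0, 0.0005, 0.06], 0],
  [[0, 0.0005, 0.085], 0],
  [[0, 0.0005, 0.1], 0],
  [[0, 0.0005, 0.107], 0],
])

```text
clock: 6.5
tool_pos: [0.4429, -0.1325, 0.0903]
orientation: [179.8, -0.1, -98.5]
force: [-14.4, 4.2, 46.6]
opening: 0.0234
gripper_force: 30.0
```

>>> send_rows([
  [[0, 0, 0], 0],
  [[0, 0, 0], 0],
  [[0, 0, 0], 0],
  [[0, 0, 0], 0],
  [[0, 0, 0], 0],
])

```text
clock: 6.92
tool_pos: [0.4442, -0.1323, 0.0919]
orientation: [-180.0, 0.0, -98.5]
force: [-0.1, 0.0, -1.1]
opening: 0.0232
gripper_force: 30.0
```

>>> send_rows([
  [[0, 0, 0], 0],
  [[0, 0, 0], 0],
  [[0, 0, 0], 0],
  [[0, 0, 0], 0],
  [[0, 0, 0], 0],
], gripper=0.55)

```text
clock: 7.33
tool_pos: [0.4441, -0.1324, 0.0917]
orientation: [-180.0, 0.0, -98.5]
force: [-0.4, 0.4, 1.2]
opening: 0.0467
gripper_force: 0.0
```

>>> send_rows([
  [[0, 0, 0], 0],
  [[0, 0, -0.02], 0],
  [[0, 0, -0.05], 0],
  [[0, 0, -0.09], 0],
  [[0, 0, -0.13], 0],
])

```text
clock: 7.75
tool_pos: [0.4433, -0.1325, 0.1963]
orientation: [179.9, -0.0, -98.5]
force: [1.0, -0.1, -0.1]
opening: 0.0482
gripper_force: 0.0
```

```bash
python3 - <<'E'
from h import *
print(cmd([(0,.0005,.107,0),(0,0,-.13,0)])); o=ctrl.get_obs(); print(o["clock"],o["tool_pos"],o["force"])
p=ctrl.snapshot("wrist"); save(p,"w3"); gears(p,"gear_brass",.01); gears(p,"gear_steel")
plan(.647,-.191,.197)
E
```

```text
(array([ 0.44351226, -0.13218493,  0.19536   ]), -98.53000000000002)
7.75 [ 0.44329445 -0.1324779   0.19631448] [ 1.0237274  -0.09471446 -0.10674551]
gear_brass 0.72 [ 0.4442 -0.1308] IoU 0.94 [317. 199.] [79. 56. 15.]
gear_steel 0.89 [ 0.6462 -0.1907] IoU 0.96 [100. 167.] [102. 103.  94.]
gear_steel 0.76 [ 0.732  -0.1588] IoU 0.88 [ 33. 211.] [60. 21. 78.]
at [ 0.4435 -0.1322  0.1954] -98.53
   [0.0175, -0.1312, -0.001] -0.0
   [0.0175, -0.1312, -0.001] -0.0
```

>>> send_rows([
  [[0.004, -0.03, 0], 0],
  [[0.008, -0.06, 0], 0],
  [[0.012, -0.09, 0], 0],
  [[0.016, -0.12, 0], 0],
  [[0.0215, -0.162, 0], 0],
])

```text
clock: 8.32
tool_pos: [0.569, -0.1687, 0.1944]
orientation: [179.9, 0.0, -98.5]
force: [0.6, 0.5, -0.5]
opening: 0.0483
gripper_force: 0.0
```

>>> send_rows([
  [[0.006, -0.045, 0], 0],
  [[0.0135, -0.1, 0], 0],
  [[0.0135, -0.1, 0], 0],
  [[0.0135, -0.1, 0], 0],
  [[0.0135, -0.1, 0], 0],
])

```text
clock: 8.73
tool_pos: [0.6462, -0.1912, 0.1934]
orientation: [179.8, -0.0, -98.6]
force: [-0.5, 0.3, 0.0]
opening: 0.0483
gripper_force: 0.0
```

```bash
python3 - <<'E'
from h import *
print(cmd([(.0215,-.162,0,0),(.0135,-.1,0,0)])); o=ctrl.get_obs(); print(o["clock"],o["tool_pos"],o["force"])
p=ctrl.snapshot("wrist"); save(p,"w4"); g=gears(p,"gear_steel"); g=min(g,key=lambda g:np.hypot(*(g[1]-[.6465,-.191])))[1]
plan(*g,.082)
cv2.imwrite("pics/w4c.png",cv2.resize(p["color"][100:260,220:420,::-1],None,fx=2,fy=2))
E
```

```text
(array([ 0.64664058, -0.19096459,  0.19536   ]), -98.53000000000002)
8.7333 [ 0.64623707 -0.19115565  0.19341114] [-0.52539485  0.28075351  0.04981764]
gear_steel 0.85 [ 0.6481 -0.1905] IoU 0.96 [316. 195.] [69. 70. 64.]
gear_steel 0.65 [ 0.7286 -0.1692] IoU 0.38 [239. 227.] [46. 20. 57.]
at [ 0.6466 -0.191   0.1954] -98.53
   [-0.0009, -0.0018, 0.1417] -0.0
```

View pics/w4c.png

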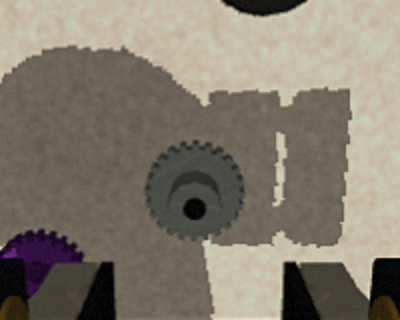

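The crop shows the grey steel gear centred at about (317,195), between the fingers. The purple look-alike is at (240,227), clear of the grip.

>>> send_rows([
  [[-0.0009, -0.0018, 0.03], 0],
  [[-0.0009, -0.0018, 0.07], 0],
  [[-0.0009, -0.0018, 0.11], 0],
  [[-0.0009, -0.0018, 0.132], 0],
  [[-0.0009, -0.0018, 0.1417], 0],
])

```text
clock: 9.25
tool_pos: [0.646, -0.1901, 0.0796]
orientation: [179.8, 0.0, -98.5]
force: [-1.0, -0.7, -1.1]
opening: 0.0481
gripper_force: 0.0
```

>>> send_rows([
  [[0, 0, 0], 0],
  [[0, 0, 0], 0],
  [[0, 0, 0], 0],
  [[0, 0, 0], 0],
  [[0, 0, 0], 0],
])

```text
clock: 9.67
tool_pos: [0.6493, -0.1907, 0.0838]
orientation: [-179.9, 0.0, -98.5]
force: [-0.3, 0.7, -0.7]
opening: 0.0483
gripper_force: 0.0
```

>>> send_rows([
  [[0, 0, 0], 0],
  [[0, 0, 0], 0],
  [[0, 0, 0], 0],
  [[0, 0, 0], 0],
  [[0, 0, 0], 0],
], gripper=0)

```text
clock: 10.08
tool_pos: [0.6485, -0.1907, 0.0822]
orientation: [180.0, -0.0, -98.5]
force: [-0.5, 0.9, 1.9]
opening: 0.0233
gripper_force: 30.0
```

>>> send_rows([
  [[0, 0, 0], 0],
  [[0, 0, 0], 0],
  [[0, 0, -0.03], 0],
  [[0, 0, -0.07], 0],
  [[0, 0, -0.12], 0],
])

```text
clock: 10.5
tool_pos: [0.6469, -0.1904, 0.1759]
orientation: [179.6, -0.0, -98.6]
force: [1.2, -0.2, -2.4]
opening: 0.0233
gripper_force: 30.0
```

```bash
python3 - <<'E'
from h import *
print(cmd([(-.0009,-.0018,.1417,0),(0,0,-.12,0)])); o=ctrl.get_obs(); print(o["clock"],o["tool_pos"],o["gripper_force"])
plan(.4552,-.0526,.178)
E
```

```text
(array([ 0.64817144, -0.19046615,  0.178     ]), -98.53000000000002)
10.5 [ 0.64686813 -0.19041311  0.17589958] 29.99839335680008
at [ 0.6482 -0.1905  0.178 ] -98.53
   [-0.0673, 0.1321, -0.0] -0.0
   [-0.0673, 0.1321, -0.0] -0.0
```

>>> send_rows([
  [[-0.01, 0.02, 0], 0],
  [[-0.025, 0.05, 0], 0],
  [[-0.04, 0.08, 0], 0],
  [[-0.058, 0.115, 0], 0],
  [[-0.08, 0.157, 0], 0],
])

```text
clock: 10.92
tool_pos: [0.5331, -0.1085, 0.1775]
orientation: [180.0, -0.0, -98.6]
force: [0.6, 1.5, -1.4]
opening: 0.0233
gripper_force: 30.0
```

>>> send_rows([
  [[-0.02, 0.04, 0], 0],
  [[-0.036, 0.07, 0], 0],
  [[-0.047, 0.092, 0], 0],
  [[-0.0546, 0.1072, 0], 0],
  [[-0.0546, 0.1072, 0], 0],
])

```text
clock: 11.33
tool_pos: [0.4531, -0.052, 0.1781]
orientation: [180.0, 0.0, -98.5]
force: [-0.5, 0.7, -1.9]
opening: 0.0238
gripper_force: 30.0
```

>>> send_rows([
  [[0, 0, 0.01], 0],
  [[0, 0, 0.035], 0],
  [[0, 0, 0.06], 0],
  [[0, 0, 0.08], 0],
  [[0, 0, 0.09], 0],
])

```text
clock: 11.75
tool_pos: [0.455, -0.0535, 0.1037]
orientation: [179.8, -0.1, -98.6]
force: [0.0, -0.5, -2.3]
opening: 0.0234
gripper_force: 30.0
```

>>> send_rows([
  [[0, 0, 0.004], 0],
  [[0, 0, 0.009], 0],
  [[0, 0, 0.013], 0],
  [[0, 0, 0.017], 0],
  [[0, 0, 0.017], 0],
])

```text
clock: 12.17
tool_pos: [0.4557, -0.0528, 0.0925]
orientation: [-180.0, 0.0, -98.5]
force: [0.0, -1.4, -2.7]
opening: 0.023
gripper_force: 30.0
```

>>> send_rows([
  [[0, 0, 0], 0],
  [[0, 0, 0], 0],
  [[0, 0, 0], 0],
  [[0, 0, 0], 0],
  [[0, 0, 0], 0],
])

```text
clock: 12.58
tool_pos: [0.4557, -0.0528, 0.0928]
orientation: [-180.0, 0.0, -98.5]
force: [-0.1, -0.5, -2.8]
opening: 0.0229
gripper_force: 30.0
```

>>> send_rows([
  [[0, 0, 0], 0],
  [[0, 0, 0], 0],
  [[0, 0, 0], 0],
  [[0, 0, 0], 0],
  [[0, 0, 0], 0],
], gripper=0.55)

```text
clock: 13.0
tool_pos: [0.4557, -0.0528, 0.0927]
orientation: [-180.0, 0.0, -98.5]
force: [-0.1, -0.3, 0.0]
opening: 0.0472
gripper_force: 0.0
```

>>> send_rows([
  [[0, 0, 0], 0],
  [[0, 0, -0.02], 0],
  [[0, 0, -0.05], 0],
  [[0, 0, -0.09], 0],
  [[0, 0, -0.13], 0],
])

```text
clock: 13.42
tool_pos: [0.4549, -0.053, 0.1974]
orientation: [179.9, -0.0, -98.5]
force: [1.7, 1.1, 0.1]
opening: 0.0482
gripper_force: 0.0
```

```bash
python3 - <<'E'
from h import *
print(cmd([(-.08,.157,0,0),(-.0546,.1072,0,0),(0,0,.107,0),(0,0,-.13,0)])); o=ctrl.get_obs(); print(o["clock"],o["tool_pos"])
p=ctrl.snapshot("wrist"); save(p,"w5"); gears(p,"gear_steel",.01);gears(p,"gear_brass",.01)
p=ctrl.snapshot("top"); gears(p,"gear_orange");p=ctrl.snapshot("scene"); gears(p,"gear_orange")
plan(.597,.296,.197)
E
```

```text
(array([ 0.45512131, -0.05262682,  0.1964    ]), -98.53000000000002)
13.4167 [ 0.45494437 -0.0530314   0.19735363]
gear_steel 0.57 [ 0.4557 -0.053 ] IoU 0.95 [317. 196.] [74. 75. 70.]
gear_steel 0.57 [ 0.7222 -0.1564] IoU 0.96 [ 22. 132.] [64. 23. 81.]
gear_brass 0.71 [ 0.4445 -0.1299] IoU 0.93 [317. 111.] [188. 152.  41.]
gear_orange 0.56 [0.5949 0.2976] IoU 0.96 [184. 209.] [169. 105.  60.]
at [ 0.4551 -0.0526  0.1964] -98.53
   [-0.2286, -0.0554, -0.0004] -0.0
   [-0.2286, -0.0554, -0.0004] -0.0
```

View pics/w5.png

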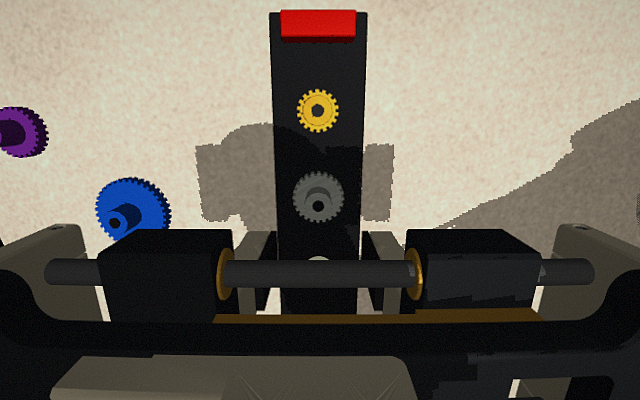

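Brass at (317,110) and steel at (317,196) both cover their marks from the red end, and the uncovered third mark is at (318,262). The orange gear is next.

```bash
python3 -c "
from h import *
plan(.595,.297,.196)"
```

```text
at [ 0.4551 -0.0526  0.1964] -98.53
   [-0.2291, -0.054, 0.0002] -0.0
   [-0.2291, -0.054, 0.0002] -0.0
```

>>> send_rows([
  [[-0.045, -0.0106, 0], 0],
  [[-0.09, -0.0212, 0], 0],
  [[-0.135, -0.0318, 0], 0],
  [[-0.18, -0.0424, 0], 0],
  [[-0.229, -0.054, 0], 0],
])

```text
clock: 14.18
tool_pos: [0.5251, 0.123, 0.1952]
orientation: [179.9, -0.1, -98.6]
force: [0.8, -0.3, -0.2]
opening: 0.0481
gripper_force: 0.0
```

>>> send_rows([
  [[-0.05, -0.0118, 0], 0],
  [[-0.1, -0.0236, 0], 0],
  [[-0.15, -0.0354, 0], 0],
  [[-0.2, -0.0471, 0], 0],
  [[-0.229, -0.054, 0], 0],
])

```text
clock: 14.6
tool_pos: [0.5961, 0.3001, 0.1943]
orientation: [179.9, -0.1, -98.4]
force: [0.2, -0.2, -0.3]
opening: 0.0481
gripper_force: 0.0
```

>>> send_rows([
  [[0, 0, 0], 0],
  [[0, 0, 0], 0],
  [[0, 0, 0], 0],
  [[0, 0, 0], 0],
  [[0, 0, 0], 0],
])

```text
clock: 15.02
tool_pos: [0.5951, 0.2956, 0.1964]
orientation: [180.0, -0.0, -98.6]
force: [-0.3, 0.4, 0.1]
opening: 0.0476
gripper_force: 0.0
```

```bash
python3 - <<'E'
from h import *
print(cmd([(-.229,-.054,0,0)]*2)); o=ctrl.get_obs(); print(o["clock"],o["tool_pos"])
p=ctrl.snapshot("wrist"); save(p,"w6"); g=gears(p,"gear_orange")
plan(*g[0][1],.082)
m=marks(p)
E
```

```text
(array([0.59491268, 0.29690471, 0.1964    ]), -98.53000000000002)
15.0167 [0.59508756 0.29561957 0.19644781]
gear_orange 0.83 [0.595  0.2975] IoU 0.97 [319. 195.] [103.  38.   3.]
at [0.5949 0.2969 0.1964] -98.53
   [-0.0008, -0.0, 0.143] -0.0
```

View pics/w6.png

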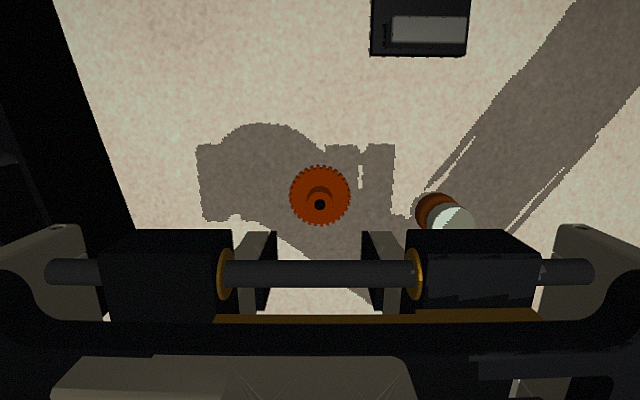

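The wrist view shows the orange gear at (319,195), between the fingers. There is an orange post with a white top at about (445,212), on the robot side, so I'll check its clearance to the gripper body.

```bash
python3 - <<'E'
from h import *
p=ctrl.snapshot("wrist");t=ctrl.snapshot("top")
for z in (.03,.05,.07,.09,.11): print(z,unproj(p,[(453,218)],z).round(3),unproj(t,[(161.4,256.8)],z).round(3))
print("base",unproj(p,[(435,207)],0).round(3),unproj(t,[(172,256.8)],0).round(3))
cv2.imwrite("pics/post.png",cv2.resize(np.hstack([p["color"][170:250,380:500],t["color"][217:297,110:230]])[:,:,::-1],None,fx=3,fy=3))
E
```

```text
0.03 [[0.475 0.332 0.03 ]] [[0.482 0.337 0.03 ]]
0.05 [[0.483 0.324 0.05 ]] [[0.481 0.329 0.05 ]]
0.07 [[0.491 0.315 0.07 ]] [[0.48  0.321 0.07 ]]
0.09 [[0.5   0.307 0.09 ]] [[0.479 0.313 0.09 ]]
0.11 [[0.508 0.299 0.11 ]] [[0.478 0.305 0.11 ]]
base [[0.48 0.33 0.  ]] [[0.483 0.325 0.   ]]
```

View pics/post.png

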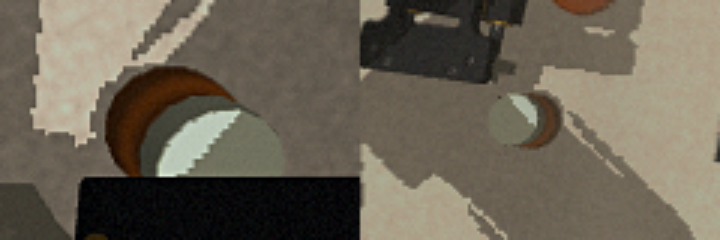

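The post is at about (0.482, 0.328) and about 50 mm tall. The gripper body stays at 82 mm or higher, so it clears the post.

>>> send_rows([
  [[-0.0008, 0, 0.03], 0],
  [[-0.0008, 0, 0.07], 0],
  [[-0.0008, 0, 0.11], 0],
  [[-0.0008, 0, 0.132], 0],
  [[-0.0008, 0, 0.143], 0],
])

```text
clock: 15.63
tool_pos: [0.5942, 0.2961, 0.0792]
orientation: [179.8, -0.2, -98.6]
force: [0.2, -0.2, 0.3]
opening: 0.0482
gripper_force: 0.0
```

>>> send_rows([
  [[0, 0, 0], 0],
  [[0, 0, 0], 0],
  [[0, 0, 0], 0],
  [[0, 0, 0], 0],
  [[0, 0, 0], 0],
])

```text
clock: 16.05
tool_pos: [0.596, 0.2978, 0.0837]
orientation: [-179.9, 0.1, -98.5]
force: [0.2, -0.0, -0.2]
opening: 0.048
gripper_force: 0.0
```

>>> send_rows([
  [[0, 0, 0], 0],
  [[0, 0, 0], 0],
  [[0, 0, 0], 0],
  [[0, 0, 0], 0],
  [[0, 0, 0], 0],
], gripper=0)

```text
clock: 16.47
tool_pos: [0.5954, 0.2973, 0.0823]
orientation: [-180.0, -0.0, -98.5]
force: [-0.6, 0.5, 1.9]
opening: 0.0233
gripper_force: 30.0
```

>>> send_rows([
  [[0, 0, 0], 0],
  [[0, 0, 0], 0],
  [[0, 0, -0.03], 0],
  [[0, 0, -0.07], 0],
  [[0, 0, -0.12], 0],
])

```text
clock: 16.88
tool_pos: [0.5942, 0.2964, 0.1764]
orientation: [179.8, -0.2, -98.6]
force: [0.2, 0.9, -0.4]
opening: 0.0231
gripper_force: 30.0
```

>>> send_rows([
  [[0.02, 0.006, 0], 0],
  [[0.055, 0.0166, 0], 0],
  [[0.095, 0.0286, 0], 0],
  [[0.135, 0.0406, 0], 0],
  [[0.1795, 0.054, 0], 0],
])

```text
clock: 17.3
tool_pos: [0.5307, 0.1608, 0.178]
orientation: [-180.0, 0.0, -98.5]
force: [1.2, 0.1, 0.2]
opening: 0.0229
gripper_force: 30.0
```

>>> send_rows([
  [[0.045, 0.0135, 0], 0],
  [[0.09, 0.027, 0], 0],
  [[0.13, 0.039, 0], 0],
  [[0.16, 0.048, 0], 0],
  [[0.1795, 0.054, 0], 0],
])

```text
clock: 17.72
tool_pos: [0.4657, 0.024, 0.1782]
orientation: [180.0, -0.0, -98.6]
force: [0.8, -0.7, -1.0]
opening: 0.0235
gripper_force: 30.0
```

```bash
python3 - <<'E'
from h import *
print(cmd([(-.0008,0,.143,0),(0,0,-.12,0),(.1795,.054,0,0),(.1795,.054,0,0)])); o=ctrl.get_obs(); print(o["clock"],o["tool_pos"],o["gripper_force"],o["opening"])
plan(.467,.0264,.0925)
E
```

```text
(array([0.46696376, 0.02633002, 0.178     ]), -98.53000000000002)
17.7167 [0.46572073 0.02400961 0.17815753] 30.000064373016357 0.02350973842318973
at [0.467  0.0263 0.178 ] -98.53
   [-0.0001, -0.0, 0.1069] -0.0
```

>>> send_rows([
  [[0, 0, 0.01], 0],
  [[0, 0, 0.035], 0],
  [[0, 0, 0.06], 0],
  [[0, 0, 0.08], 0],
  [[0, 0, 0.09], 0],
])

```text
clock: 18.13
tool_pos: [0.4669, 0.0261, 0.1042]
orientation: [179.9, -0.1, -98.5]
force: [0.1, -0.2, -0.4]
opening: 0.0231
gripper_force: 30.0
```

>>> send_rows([
  [[0, 0, 0.004], 0],
  [[0, 0, 0.009], 0],
  [[0, 0, 0.013], 0],
  [[0, 0, 0.017], 0],
  [[0, 0, 0.017], 0],
])

```text
clock: 18.55
tool_pos: [0.4675, 0.0263, 0.0925]
orientation: [-180.0, 0.0, -98.5]
force: [0.3, -0.7, -1.6]
opening: 0.0231
gripper_force: 30.0
```

>>> send_rows([
  [[0, 0, 0], 0],
  [[0, 0, 0], 0],
  [[0, 0, 0], 0],
  [[0, 0, 0], 0],
  [[0, 0, 0], 0],
])

```text
clock: 18.97
tool_pos: [0.4675, 0.0262, 0.0928]
orientation: [-180.0, 0.0, -98.5]
force: [-0.1, -0.7, -0.8]
opening: 0.0232
gripper_force: 30.0
```

>>> send_rows([
  [[0, 0, 0], 0],
  [[0, 0, 0], 0],
  [[0, 0, 0], 0],
  [[0, 0, 0], 0],
  [[0, 0, 0], 0],
], gripper=0.55)

```text
clock: 19.38
tool_pos: [0.4674, 0.0261, 0.0926]
orientation: [-180.0, 0.0, -98.5]
force: [0.4, 0.1, 0.4]
opening: 0.047
gripper_force: 0.0
```

>>> send_rows([
  [[0, 0, 0], 0],
  [[0, 0, -0.02], 0],
  [[0, 0, -0.05], 0],
  [[0, 0, -0.09], 0],
  [[0, 0, -0.13], 0],
])

```text
clock: 19.8
tool_pos: [0.4668, 0.0258, 0.1973]
orientation: [179.9, -0.1, -98.5]
force: [1.1, 0.8, -0.3]
opening: 0.0483
gripper_force: 0.0
```

>>> send_rows([
  [[0.008, -0.0246, 0], 0],
  [[0.016, -0.0492, 0], 0],
  [[0.024, -0.0738, 0], 0],
  [[0.032, -0.0983, 0], 0],
  [[0.0384, -0.118, 0], 0],
])

```text
clock: 20.22
tool_pos: [0.5573, -0.0189, 0.1966]
orientation: [-180.0, 0.0, -98.5]
force: [-0.4, -0.2, -0.1]
opening: 0.0481
gripper_force: 0.0
```

>>> send_rows([
  [[0.01, -0.0307, 0], 0],
  [[0.02, -0.0615, 0], 0],
  [[0.03, -0.0922, 0], 0],
  [[0.0384, -0.118, 0], 0],
  [[0.0384, -0.118, 0], 0],
])

```text
clock: 20.63
tool_pos: [0.6477, -0.0643, 0.1956]
orientation: [-180.0, -0.0, -98.6]
force: [-0.2, -0.1, -0.1]
opening: 0.0481
gripper_force: 0.0
```

```bash
python3 - <<'E'
from h import *
print(cmd([(0,0,.107,0),(0,0,-.13,0)]+[(.0384,-.118,0,0)]*2)); o=ctrl.get_obs(); print(o["clock"],o["tool_pos"])
p=ctrl.snapshot("wrist"); save(p,"w7"); g=gears(p,"gear_blue"); plan(*g[0][1],.082)
E
```

```text
(array([ 0.64456209, -0.06243454,  0.1964    ]), -98.53000000000002)
20.6333 [ 0.6477346  -0.06427707  0.19562861]
gear_blue 0.8 [ 0.644  -0.0614] IoU 0.97 [323. 195.] [12. 41. 98.]
at [ 0.6446 -0.0624  0.1964] -98.53
   [-0.0012, 0.0008, 0.143] -0.0
```

View pics/w7.png

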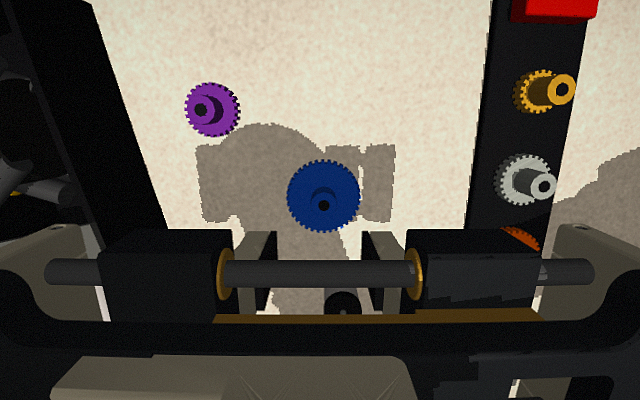

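The blue gear at (323,195) is centred between the fingers. The rail at the right shows brass, steel and orange in order.

>>> send_rows([
  [[-0.0008, 0.0004, 0.03], 0],
  [[-0.0008, 0.0004, 0.07], 0],
  [[-0.0008, 0.0004, 0.11], 0],
  [[-0.0008, 0.0004, 0.132], 0],
  [[-0.0008, 0.0004, 0.143], 0],
])

```text
clock: 21.15
tool_pos: [0.6422, -0.0616, 0.0794]
orientation: [179.7, -0.1, -98.5]
force: [0.3, -0.1, 0.6]
opening: 0.0482
gripper_force: 0.0
```

>>> send_rows([
  [[0, 0, 0], 0],
  [[0, 0, 0], 0],
  [[0, 0, 0], 0],
  [[0, 0, 0], 0],
  [[0, 0, 0], 0],
])

```text
clock: 21.57
tool_pos: [0.6455, -0.0618, 0.0837]
orientation: [-179.9, 0.0, -98.5]
force: [0.1, -0.6, -0.2]
opening: 0.0485
gripper_force: 0.0
```

>>> send_rows([
  [[0, 0, 0], 0],
  [[0, 0, 0], 0],
  [[0, 0, 0], 0],
  [[0, 0, 0], 0],
  [[0, 0, 0], 0],
], gripper=0)

```text
clock: 21.98
tool_pos: [0.6447, -0.062, 0.0822]
orientation: [180.0, -0.0, -98.5]
force: [-0.3, -0.4, 1.5]
opening: 0.0232
gripper_force: 30.0
```

>>> send_rows([
  [[0, 0, 0], 0],
  [[0, 0, 0], 0],
  [[0, 0, -0.03], 0],
  [[0, 0, -0.07], 0],
  [[0, 0, -0.12], 0],
])

```text
clock: 22.4
tool_pos: [0.6432, -0.0621, 0.1765]
orientation: [179.7, -0.1, -98.6]
force: [0.5, 1.0, -0.5]
opening: 0.0231
gripper_force: 30.0
```

>>> send_rows([
  [[-0.01, 0.0134, 0], 0],
  [[-0.028, 0.0374, 0], 0],
  [[-0.048, 0.0641, 0], 0],
  [[-0.068, 0.0908, 0], 0],
  [[-0.0882, 0.1178, 0], 0],
])

```text
clock: 22.82
tool_pos: [0.561, 0.0224, 0.1779]
orientation: [-180.0, 0.0, -98.6]
force: [0.8, 0.8, -0.5]
opening: 0.0231
gripper_force: 30.0
```

>>> send_rows([
  [[-0.025, 0.0334, 0], 0],
  [[-0.05, 0.0668, 0], 0],
  [[-0.07, 0.0935, 0], 0],
  [[-0.0882, 0.1178, 0], 0],
  [[-0.0882, 0.1178, 0], 0],
])

```text
clock: 23.23
tool_pos: [0.4768, 0.1073, 0.1783]
orientation: [180.0, 0.0, -98.4]
force: [-0.4, -0.2, -1.1]
opening: 0.0231
gripper_force: 30.0
```

```bash
python3 - <<'E'
from h import *
print(cmd([(-.0008,.0004,.143,0),(0,0,-.12,0)]+[(-.0882,.1178,0,0)]*2)); o=ctrl.get_obs(); print(o["clock"],o["tool_pos"],o["gripper_force"],o["opening"])
plan(.4788,.1057,.0925)
E
```

```text
(array([0.4788774 , 0.10576154, 0.178     ]), -98.53000000000002)
23.2333 [0.47679386 0.10732873 0.1782637 ] 30.00024050474167 0.02312973053297938
at [0.4789 0.1058 0.178 ] -98.53
   [0.0001, 0.0001, 0.1069] -0.0
```

>>> send_rows([
  [[0, 0, 0.01], 0],
  [[0, 0, 0.035], 0],
  [[0, 0, 0.06], 0],
  [[0, 0, 0.08], 0],
  [[0, 0, 0.09], 0],
])

```text
clock: 23.65
tool_pos: [0.4787, 0.1045, 0.1036]
orientation: [179.9, -0.1, -98.6]
force: [-0.5, -1.3, -1.2]
opening: 0.0233
gripper_force: 30.0
```

>>> send_rows([
  [[0, 0, 0.004], 0],
  [[0, 0, 0.009], 0],
  [[0, 0, 0.013], 0],
  [[0, 0, 0.017], 0],
  [[0, 0, 0.017], 0],
])

```text
clock: 24.07
tool_pos: [0.4794, 0.1055, 0.0925]
orientation: [-180.0, 0.0, -98.5]
force: [0.2, 0.0, -0.5]
opening: 0.023
gripper_force: 30.0
```

>>> send_rows([
  [[0, 0, 0], 0],
  [[0, 0, 0], 0],
  [[0, 0, 0], 0],
  [[0, 0, 0], 0],
  [[0, 0, 0], 0],
])

```text
clock: 24.48
tool_pos: [0.4794, 0.1056, 0.0928]
orientation: [-180.0, 0.0, -98.5]
force: [0.2, -0.6, -0.0]
opening: 0.0233
gripper_force: 30.0
```

>>> send_rows([
  [[0, 0, 0], 0],
  [[0, 0, 0], 0],
  [[0, 0, 0], 0],
  [[0, 0, 0], 0],
  [[0, 0, 0], 0],
], gripper=0.55)

```text
clock: 24.9
tool_pos: [0.4793, 0.1056, 0.0926]
orientation: [-180.0, 0.0, -98.5]
force: [0.1, -0.7, -0.8]
opening: 0.0465
gripper_force: 0.0
```

>>> send_rows([
  [[0, 0, 0], 0],
  [[0, 0, -0.02], 0],
  [[0, 0, -0.05], 0],
  [[0, 0, -0.09], 0],
  [[0, 0, -0.13], 0],
])

```text
clock: 25.32
tool_pos: [0.4788, 0.1052, 0.1973]
orientation: [179.9, -0.1, -98.5]
force: [1.2, 0.8, 0.1]
opening: 0.048
gripper_force: 0.0
```

>>> send_rows([
  [[-0.03, 0, -0.02], 0],
  [[-0.06, 0, -0.04], 0],
  [[-0.1, 0, -0.06], 0],
  [[-0.14, 0, -0.08], 0],
  [[-0.16, 0, -0.1], 0],
])

```text
clock: 25.73
tool_pos: [0.4987, 0.2347, 0.2775]
orientation: [-180.0, 0.0, -98.5]
force: [0.7, -0.2, 0.6]
opening: 0.0488
gripper_force: 0.0
```

>>> send_rows([
  [[0, 0, 0], 0],
  [[0, 0, 0], 0],
  [[0, 0, 0], 0],
  [[0, 0, 0], 0],
  [[0, 0, 0], 0],
])

```text
clock: 26.15
tool_pos: [0.498, 0.2312, 0.2759]
orientation: [180.0, -0.1, -98.6]
force: [0.0, 0.2, 0.2]
opening: 0.0482
gripper_force: 0.0
```

```bash
python3 - <<'E'
from h import *
print(cmd([(0,0,.107,0),(0,0,-.13,0),(-.16,0,-.1,0)])); o=ctrl.get_obs(); print(o["clock"],o["tool_pos"])
M=[np.array([.4436,-.1318])+np.array([.1461,.9893])*.08*i for i in range(4)]; print(np.round(M,4).tolist())
p=ctrl.snapshot("wrist"); save(p,"w8")
for n in RAD: gears(p,n,.01)
q=ctrl.snapshot("top"); save(q,"top1")
for n in RAD: gears(q,n,.01)
cv2.imwrite("pics/end.png",np.vstack([p["color"][:260],cv2.resize(q["color"][150:310,150:430],(640,340))])[:,:,::-1])
E
```

```text
(array([0.49786329, 0.23234565, 0.2764    ]), -98.53000000000002)
26.15 [0.4979512  0.23116679 0.275891  ]
[[0.4436, -0.1318], [0.4553, -0.0527], [0.467, 0.0265], [0.4787, 0.1056]]
gear_brass 0.33 [0.4678 0.0386] IoU 0.69 [319.   7.] [139.  64.   2.]
gear_steel 0.51 [0.4675 0.0324] IoU 0.86 [318.   6.] [145.  66.   1.]
gear_orange 0.93 [0.4674 0.0274] IoU 0.92 [318.   7.] [142.  65.   2.]
gear_blue 0.75 [0.4787 0.1069] IoU 0.97 [319.  65.] [ 27.  71. 154.]
gear_brass 0.55 [ 0.4434 -0.1316] IoU 0.88 [368. 271.] [145. 115.  45.]
gear_steel 0.63 [ 0.7297 -0.1572] IoU 0.94 [374. 150.] [ 96.  61. 100.]
gear_steel 0.53 [ 0.4559 -0.055 ] IoU 0.89 [334. 266.] [138. 136. 122.]
gear_orange 0.93 [0.4669 0.0257] IoU 0.91 [299. 261.] [167.  99.  31.]
gear_orange 0.27 [0.4783 0.1052] IoU 0.69 [264. 257.] [ 53.  81. 136.]
gear_blue 0.96 [0.4799 0.1052] IoU 0.97 [264. 256.] [ 53.  83. 140.]
```

View pics/end.png

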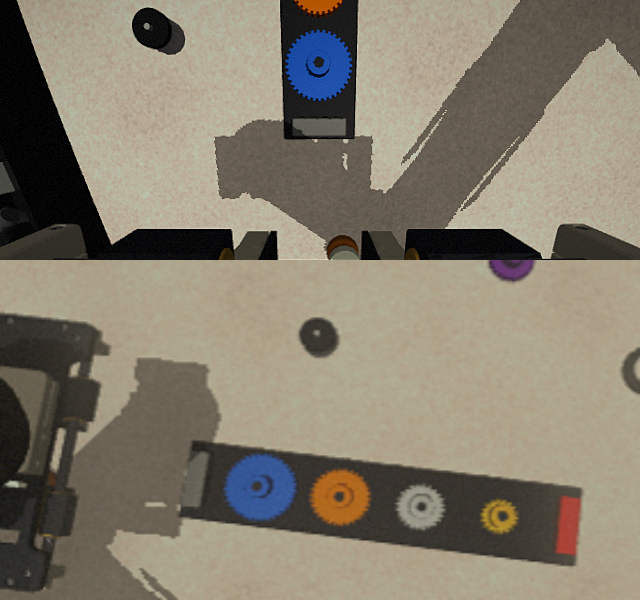

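All four gears lie flat on the rail in size order. Brass is by the red block (500,516 in the composite), then steel (421,507), orange (340,497) and blue (259,487). They are within about 1–2 mm of the mark centres, the arm is clear, and the purple gear was not touched.

```bash
python3 -c "
from plant import ctrl
print(ctrl.close_job())"
```

```text
the job is handed in; nothing more can be done
None
```

I handed the job in at about 26 s: brass, steel, orange and blue lie flat on the four marks from the red end, each within about 2 mm of centre by the last camera check, all released and at rest.

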